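Fit a new switch block in a table-fan base

TASK

Take the new ivory switch block and fit it into the empty cut-out on top of the table-fan base, with its red stop key at the end marked by the red dot, and press it right down until the spring catches at both ends snap over and its rim lies flush with the panel. Then try the red stop key: press it right down to its stop and let it spring back up. Leave the scorched old block and the other things on the bench where they are.

Things in the scene. Friction and masses are not known exactly. Their poses are not given: they have to be found in the camera images.
- new_block: New switch block, ivory, about 0.19 kg, upright on the bench. Origin: centre of its underside; z up, y along its length towards the red stop key. Going up: black foot 100 (y) x 32 (x) mm, 10 mm high; body 108 x 40 mm up to 38 mm, lower edges rounded 4 mm; rim 136 x 56 mm from 38 to 43 mm; key housing to 58 mm; keys to 66 mm. Fitted, its axes point the same way as the fan base's.
- block_grip (a point): Middle of the raised key housing of the new block, 50.5 mm above its underside; axes as the block. The housing is 112 (y) x 36 (x) mm and stands 15 mm proud of the rim: grip it across its 36 mm width with the fingertips just above the rim. The keys stick up 8 mm above it, inside its outline.
- block_rim (a point): Centre of the top face of the new block's rim, 43 mm above its underside; axes as the block.
- block_rib (a point): Tip of the clip rib on the new block's red-key end face, 24 mm above the underside; the other end face has one too. A round rib, 3 mm proud.
- stop_top (a point): Centre of the top of the red stop key of the new block: 40.5 mm from the block's centre along +y, 66 mm above its underside when up. Its top is 24 (y) x 26 (x) mm. Three dark speed keys of the same size, sprung alike, follow at 27 mm pitch towards -y; they are not needed.
- stop_key (a joint): Travel of the red stop key in m: 0 up, 0.006 at its stop. 2 N starts it, 6 N brings it to the stop; it springs back when let go.
- fan_base: Table-fan base, blue-green box 240 (x) x 250 (y) mm with a flat top panel 60 mm above the bench; it cannot move. Origin: centre of its underside; z up. The empty cut-out is in the panel at x = -50 mm, its length along y.
- recess (a point): Centre of the cut-out, level with the panel's top; axes as the fan base. Where the centre of the rim's top face (block_rim) comes when the block is home. Opening for the body 117 (y) x 43 (x) mm, clear to 50 mm below the panel; round it a rebate 141 x 61 mm, 5 mm deep, takes the rim. The block goes in freely until the ribs meet the catches, rim about 11 mm above flush.
- catch_nose (a point): Tip of the sprung steel catch at the red-dot end of the cut-out, sticking out 3.5 mm from the end wall, 14.5 mm below the panel's top; the other end has one too. Rounded 8 mm, yields outwards. Pushing the block past both takes 8 to 20 N; in the last few mm they snap it down and then hold it against a light pull.
- red_dot (a point): Red dot, 14 mm, on the panel 89 mm from the centre of the cut-out along +y: the end for the red stop key. Three small pale dots mark the other end.
- neck_top (a point): Top of the fan base's neck socket, 102 mm above the bench, 116 mm behind the centre of the cut-out (+x). 48 mm across, 84 mm at its foot; a clamp screw sticks out 56 mm from its axis towards +y.
- old_block: The scorched old switch block, brown and black with one key missing, same size as the new one, standing upright on the bench. Origin: centre of its underside. Leave alone.
- screwdriver: Screwdriver, 210 mm, yellow handle, lying on the bench. Bystander; origin: about its middle.
- wire_spool: Spool of copper wire, 90 mm across, 70 mm high. Bystander; origin: centre of its underside.
- screw_jar: Glass jar with red lid, 76 mm across, 115 mm high. Bystander; origin: centre of its underside.
- oil_bottle: Amber oil bottle, 44 mm across, 130 mm high. Bystander; origin: centre of its underside.
- winding_former: Wooden winding former, 64 mm across, 60 mm high. Bystander; origin: centre of its underside.

How it is judged:
On the way, in this order (a step that is already met when the one before it is completed fails the run):
1. the new block is pressed home: rim flush with the panel, level, red key at the red dot's end, stop key up (z of block_rim in the frame of recess between -0.002 and 0.002 m and x of block_rim in the frame of recess between -0.004 and 0.004 m and y of block_rim in the frame of recess between -0.004 and 0.004 m and angle between new_block's own z axis and vertical below 0.025 rad and y of stop_top in the frame of recess above 0.02 m and value of joint stop_key below 0.0015 m), for 0.2 s.
2. with the block home, the red stop key is pressed down to its stop (z of block_rim in the frame of recess between -0.002 and 0.002 m and x of block_rim in the frame of recess between -0.004 and 0.004 m and y of block_rim in the frame of recess between -0.004 and 0.004 m and angle between new_block's own z axis and vertical below 0.025 rad and y of stop_top in the frame of recess above 0.02 m and value of joint stop_key above 0.005 m), for 0.1 s.
At the end, for the whole second after the job is handed in: The new block lies in the cut-out with its rim within 2 mm of flush, within 4 mm of centre and level (within 0.025 rad), its red key at the red dot's end, at rest, and the red stop key (having been pressed at least 5 mm of its 6 mm with the block home) is up again within 1.5 mm (all of step 1 and linear speed of new_block below 0.01 m/s); the robot touches nothing.
It fails at once if the scorched old block is moved more than 30 mm (distance of old_block from where it was at the start of the episode above 0.03 m).
It fails at once if another bystander (screwdriver, spool, jar, bottle or former) is moved more than 30 mm (distance of any of screwdriver, wire_spool, screw_jar, oil_bottle, winding_former from where it was at the start of the episode above 0.03 m).
It also fails if it takes over 48 s, if anything falls off the work surface, if the arm or the gripper's body presses on something with over 40 N, if the wrist force passes 120 N, or if a joint passes its speed limit or range.

ROBOT

A 6-joint arm with a two-finger parallel gripper is mounted at the origin on the work surface. World frame = base frame: x ahead of the robot, y to its left, z up, the work surface at z = 0. Lengths are in m, angles in rad, forces in N, time in s.
With the tool pointing down it reaches from about 0.4 to 0.825 m from the base axis. Payload 7 kg.
Tool frame: the origin (TCP) lies at the very end of the fingers, on their centre line; the grasp point (between the pads) lies arm.hold_point_z behind it (arm.hold_point_z is the distance from the TCP to the grasp point, in m); z points along the fingers, y is the line along which they close (so a half turn about z gives the same grasp; the last joint's range is limited). The gripper opens to 88 mm and grips with 3 to 60 N. Pads are 19 mm wide; open, the fingers measure 130 mm over their backs; the gripper's body (78 mm by 193 mm) begins 47 mm behind the grasp point.
Start: joints at [-0.961, 0.359, 0.012, 0, -1.224, -0.288], TCP at [0.213, -0.64, 0.227] pointing down, gripper open.
Joint ranges: [-3.07, 3.07], [-1.43, 2.12], [-1.02, 1.25], [-3.03, 1.67], [-3.05, -0], [-3.03, 3.03]. Speed limits (rad/s): [2.39, 2.39, 3.01, 3.14, 3.14, 3.14].

INTERFACE

Orientations are given as [roll, pitch, yaw] about the fixed x, y, z axes, in that order (R = Rz(yaw) Ry(pitch) Rx(roll)).
In Python, from station import arm gives the robot as it stands.
- The arm moves only by the tool tcp_steps, called after "Request:" by a JSON object that holds its "name" and its "arguments". Schema: {"type":"object","properties":{"ticks":{"type":"array","items":{"type":"object","properties":{"jaw":{"type":"number"},"xyz":{"type":"array","items":{"type":"number"},"minItems":3,"maxItems":3},"yaw":{"type":"number"}},"additionalProperties":false,"required":["jaw"]},"minItems":1,"maxItems":20},"grip_n":{"type":"number"},"only":{"type":"string"},"quiet":{"type":"boolean"},"lines":{"type":"string"}},"required":["ticks"],"additionalProperties":false}. ticks is a list of rows, 1 to 20 of them, each an object with the fields jaw (the finger opening in m), xyz (a list: dx, dy, dz in shares of 1 m (1.0 is 1 m)), yaw (a turn about the tool's z in normalised numbers (1 is 2 rad)); a field left out counts as zero (the opening has to be given); each row is the pose to reach, as a shift and turn from the pose commanded when the call began, along the tool's axes at that moment; what a row does not reach only later rows make up. A row lasts 1/12 s, in which the tool goes at most 0.0417 m and 0.125 rad, less where a joint would pass 70% of its speed; a pose out of reach is approached as far as the arm can. The fingers move at their own pace and stop on an object; grip_n is the grip in N (left out, the last holds). Time passes only in rows, so rows that do not move let the fingers close. The tool returns the time, the measured TCP pose, the force, the opening and the grip force at its end. only (a regular expression) keeps the lines of the reply that match it, lines (a string "A,B") keeps lines A to B, and quiet returns only ok. Input that does not fit is refused with a message, and nothing moves.
- arm.get_state(): the state, without advancing time (a new reading comes with each control period).
- arm.grab_frame(name): name is "side" or "top" or "wrist"; returns the picture (480x640x3 uint8, red, green, blue); there is no depth.
- arm.camera_params(name): a dict with "fx", "fy", "cx", "cy" (pixels), "T" (4x4, takes a point from camera to world coordinates); the wrist camera has in their place "hand_eye" (4x4, takes a point from camera to tool coordinates, whose origin is the TCP and whose axes are the flange's). Camera axes: x right, y down, z forward; pixel columns grow to the right and rows downward; lengths in m; the calibration is good to about 2 mm. A picture is of the moment at which its call begins: read the wrist's pose just before it. camera_params takes no time and is no camera call.
- arm.job_done(): hands the job in; it is judged then, once.
The state is a dict: "t": time; "q": joint angles; "qd": joint speeds; "joint_efforts": joint torques, N m; "eef_pos": TCP position; "ee_rot": TCP orientation; "force": force on the tool from outside, world axes, zero at the start; "moment": the same for the moment, N m; "width": finger opening in m; "gripper_force": force on a finger pad.
Only numpy, scipy, OpenCV 4.12 (cv2) and the standard library are available. Lean on these libraries where they do the work, as an engineer would, in place of code of your own. Each camera call takes 0.05 s, during which the arm holds its last target. There are 200 camera calls.

## Working session

There is one attempt and no reset: what is moved stays moved. The work goes in short steps, Python scripts to look and compute and a tool call to move; the robot and the scene stay as the last step left them, time stands still between calls to the robot, and variables do not carry over. Pictures are saved under pics/ and viewed, at most 10 in all, crops included, and the job is handed in when it is done.

```bash
ls; mkdir -p pics
```

Run:
```python
from station import arm
import cv2,numpy as np
s=arm.get_state();print(s['t'],s['eef_pos'],s['ee_rot'],s['width'],arm.hold_point_z)
for n in("side","top"):
    f=arm.grab_frame(n);cv2.imwrite(f"pics/{n}0.png",f[:,:,::-1])
    p=arm.camera_params(n);print(n,p['fx'],p['fy'],p['cx'],p['cy'],np.round(p['T'],3).tolist())
p=arm.camera_params("wrist");print({k:np.round(v,4).tolist() for k,v in p.items()})
```

```text
pics
station.py
0.0 [ 0.21331297 -0.63989235  0.22562523] [ 3.13994514e+00 -1.24966414e-04 -2.81990985e+00] 0.08761387490191506 0.0188
side 622.5398784001029 622.5398784001029 325.02366527712417 240.50483578167578 [[-0.853, -0.316, 0.415, -0.15], [-0.521, 0.553, -0.65, 1.112], [-0.024, -0.771, -0.636, 1.19], [0.0, 0.0, 0.0, 1.0]]
top 554.1637345021841 554.1637345021841 325.68681529339943 241.87779422499023 [[0.015, -0.989, 0.148, 0.307], [-1.0, -0.015, -0.001, 0.006], [0.003, -0.148, -0.989, 1.597], [0.0, 0.0, 0.0, 1.0]]
{'fx': 372.5708, 'fy': 372.5708, 'cx': 313.6375, 'cy': 242.4938, 'hand_eye': [[0.0008, -0.9581, -0.2865, 0.0773], [1.0, 0.0006, 0.0005, 0.0], [-0.0003, -0.2865, 0.9581, -0.1577], [0.0, 0.0, 0.0, 1.0]]}
```

View pics/side0.png

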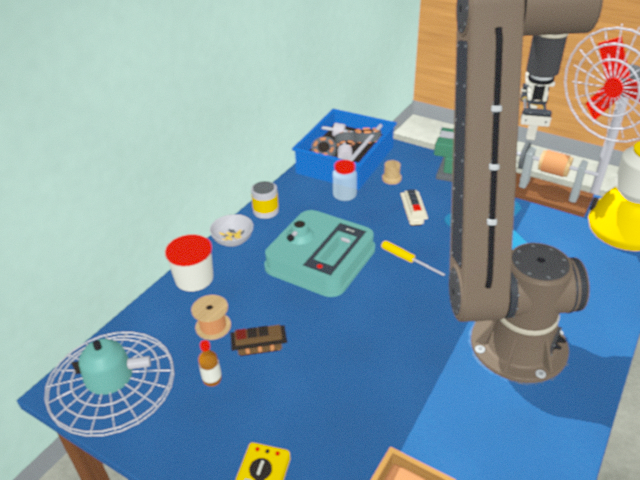

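View pics/top0.png

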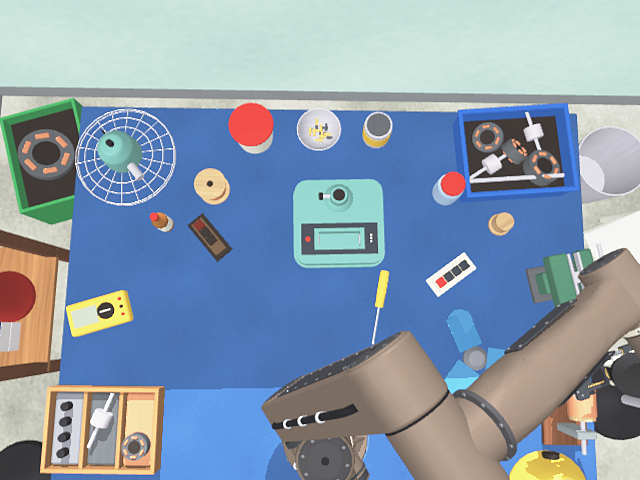

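The side view shows the ivory block at (414,207) and the fan base at (320,250), with the red dot at (319,267). In the top view the block is at (452,275) with its red key at (441,282), the cut-out is at (338,238) and the red dot at (308,239), which is the +y end.

Create h.py:
```python
import numpy as np,cv2
from station import arm
from scipy.spatial.transform import Rotation as R
def cam(n,s=None):
    p=arm.camera_params(n);K=np.array([[p['fx'],0,p['cx']],[0,p['fy'],p['cy']],[0,0,1]])
    if n=='wrist':
        T=np.eye(4);T[:3,:3]=R.from_euler('xyz',s['ee_rot']).as_matrix();T[:3,3]=s['eef_pos'];T=T@p['hand_eye']
    else:T=np.array(p['T'])
    return K,T
def ray(KT,uv):
    K,T=KT;return T[:3,3],T[:3,:3]@np.linalg.solve(K,[uv[0],uv[1],1.])
def plane(KT,uv,z):
    o,d=ray(KT,uv);return o+d*(z-o[2])/d[2]
def tri(rs):
    A=0;b=0
    for o,d in rs:
        d=d/np.linalg.norm(d);P=np.eye(3)-np.outer(d,d);A=A+P;b=b+P@o
    x=np.linalg.solve(A,b);return x,max(np.linalg.norm(np.cross(x-o,d/np.linalg.norm(d))) for o,d in rs)
def masks(f):
    h=cv2.cvtColor(f,cv2.COLOR_RGB2HSV);H,S,V=[h[...,i].astype(int) for i in range(3)]
    return dict(red=((H<8)|(H>172))&(S>130)&(V>90),ivory=(S<60)&(V>170),teal=(H>70)&(H<95)&(S>60)&(V>90),dark=(V<95))
def blobs(m,roi,amin):
    x0,y0,x1,y1=roi;mm=np.zeros(m.shape,np.uint8);mm[y0:y1,x0:x1]=m[y0:y1,x0:x1]
    n,l,st,c=cv2.connectedComponentsWithStats(mm)
    return [(c[i],st[i,4],l==i) for i in range(1,n) if st[i,4]>=amin]
```

Run:
```python
from h import *
F={n:cv2.imread(f'pics/{n}0.png')[:,:,::-1].copy() for n in('side','top')}
roi=dict(side=dict(key=(395,180,435,230),dot=(305,255,335,280)),top=dict(key=(420,250,482,300),dot=(300,225,316,250)))
for w in('key','dot'):
    rs=[]
    for n in F:
        b=max(blobs(masks(F[n])['red'],roi[n][w],3),key=lambda b:b[1]);print(w,n,b[0],b[1]);rs.append(ray(cam(n),b[0]))
    print(w,tri(rs), plane(cam('top'),b[0],.066 if w=='key' else .06))
b=max(blobs(masks(F['top'])['ivory'],roi['top']['key'],20),key=lambda b:b[1])
c=cv2.findContours(b[2].astype(np.uint8),0,2)[0][0];r=cv2.minAreaRect(c);print(r)
print(plane(cam('top'),r[0],.043)); 
P=np.array([plane(cam('top'),p,.043) for p in cv2.boxPoints(r)]);print(P)
```

```text
key side [416.31818182 206.72727273] 44
key top [440.88571429 281.97142857] 70
key (array([ 0.42952759, -0.31669625,  0.06082485]), np.float64(0.00029422758858831886)) [ 0.42884226 -0.31571977  0.066     ]
dot side [319.33333333 265.875     ] 24
dot top [307.27272727 238.5       ] 22
dot (array([0.54559407, 0.05600974, 0.05802779]), np.float64(0.0006184903939972441)) [0.54585393 0.05621078 0.06      ]
((450.6726989746094, 273.9831848144531), (21.368671417236328, 48.6003303527832), 53.47114562988281)
[ 0.45357105 -0.34847109  0.043     ]
[[ 0.43593844 -0.2754218   0.043     ]
 [ 0.51955436 -0.38700553  0.043     ]
 [ 0.47126506 -0.42177472  0.043     ]
 [ 0.38840984 -0.31041676  0.043     ]]
```

The rows are not in the units I measure in: turns go in shares of 2 rad. I convert before sending: 1.246 rad / 2 = 0.623.

Request:
{"name": "tcp_steps", "arguments": {"ticks": [{"jaw":0.085,"xyz":[-0.3196,0.2005,0.046],"yaw":0.623},{"jaw":0.085,"xyz":[-0.3196,0.2005,0.046],"yaw":0.623},{"jaw":0.085,"xyz":[-0.3196,0.2005,0.046],"yaw":0.623},{"jaw":0.085,"xyz":[-0.3196,0.2005,0.046],"yaw":0.623},{"jaw":0.085,"xyz":[-0.3196,0.2005,0.046],"yaw":0.623},{"jaw":0.085,"xyz":[-0.3196,0.2005,0.046],"yaw":0.623},{"jaw":0.085,"xyz":[-0.3196,0.2005,0.046],"yaw":0.623},{"jaw":0.085,"xyz":[-0.3196,0.2005,0.046],"yaw":0.623},{"jaw":0.085,"xyz":[-0.3196,0.2005,0.046],"yaw":0.623},{"jaw":0.085,"xyz":[-0.3196,0.2005,0.046],"yaw":0.623},{"jaw":0.085,"xyz":[-0.3196,0.2005,0.046],"yaw":0.623},{"jaw":0.085,"xyz":[-0.3196,0.2005,0.046],"yaw":0.623},{"jaw":0.085,"xyz":[-0.3196,0.2005,0.046],"yaw":0.623},{"jaw":0.085,"xyz":[-0.3196,0.2005,0.046],"yaw":0.623}]}}

```text
t: 1.27
eef_pos: [0.4528, -0.3494, 0.1805]
ee_rot: [-3.141, -0.0, 2.219]
force: [-0.1, 0.5, -1.2]
width: 0.085
gripper_force: 0.0
```

Run:
```python
from h import *
s=arm.get_state();f=arm.grab_frame('wrist');cv2.imwrite('pics/w1.png',f[:,:,::-1]);print(s['eef_pos'],s['ee_rot'],s['q']);np.save('w1.npy',np.r_[s['eef_pos'],s['ee_rot']])
```

```text
[ 0.45278934 -0.34943599  0.18047562] [-3.14139736e+00 -2.60669825e-04  2.21938432e+00] [-3.15290354e-01  2.25528070e-01 -2.85292325e-01  1.34590198e-05
 -1.06030143e+00 -2.17772086e+00]
```

View pics/w1.png

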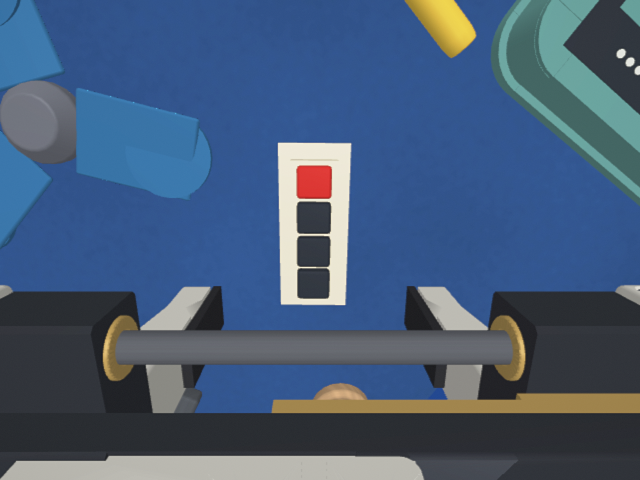

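The wrist view shows the block upright: rim corners at about (278,143), (351,143), (346,305) and (281,305), with the red key at (314,182). Fitting at this yaw would push q6 out of range, so I'll turn half a turn the other way. That also gives me the second view.

Scaled: -1.5 rad / 2 = -0.75.

Request:
{"name": "tcp_steps", "arguments": {"ticks": [{"jaw":0.085,"yaw":-0.75},{"jaw":0.085,"yaw":-0.75},{"jaw":0.085,"yaw":-0.75},{"jaw":0.085,"yaw":-0.75},{"jaw":0.085,"yaw":-0.75},{"jaw":0.085,"yaw":-0.75},{"jaw":0.085,"yaw":-0.75},{"jaw":0.085,"yaw":-0.75},{"jaw":0.085,"yaw":-0.75},{"jaw":0.085,"yaw":-0.75},{"jaw":0.085,"yaw":-0.75},{"jaw":0.085,"yaw":-0.75}]}}

```text
t: 2.32
eef_pos: [0.4525, -0.35, 0.1806]
ee_rot: [-3.142, 0.0, -2.56]
force: [-0.3, -1.2, -0.4]
width: 0.0852
gripper_force: 0.0
```

Request:
{"name": "tcp_steps", "arguments": {"ticks": [{"jaw":0.085,"yaw":-0.82},{"jaw":0.085,"yaw":-0.82},{"jaw":0.085,"yaw":-0.82},{"jaw":0.085,"yaw":-0.82},{"jaw":0.085,"yaw":-0.82},{"jaw":0.085,"yaw":-0.82},{"jaw":0.085,"yaw":-0.82},{"jaw":0.085,"yaw":-0.82},{"jaw":0.085,"yaw":-0.82},{"jaw":0.085,"yaw":-0.82},{"jaw":0.085,"yaw":-0.82},{"jaw":0.085,"yaw":-0.82},{"jaw":0.085,"yaw":-0.82},{"jaw":0.085,"yaw":-0.82},{"jaw":0.085,"yaw":-0.82}]}}

```text
t: 3.57
eef_pos: [0.4527, -0.3497, 0.1806]
ee_rot: [-3.142, -0.0, -0.929]
force: [0.0, -0.3, -1.6]
width: 0.085
gripper_force: 0.0
```

Run:
```python
from h import *
s=arm.get_state();f=arm.grab_frame('wrist');cv2.imwrite('pics/w2.png',f[:,:,::-1]);print(s['eef_pos'],s['ee_rot'],s['q']);np.save('w2.npy',np.r_[s['eef_pos'],s['ee_rot']])
KC=[];V=[]
for n in('w1','w2'):
    f=cv2.imread(f'pics/{n}.png')[:,:,::-1].copy();a=np.load(n+'.npy');C=cam('wrist',dict(eef_pos=a[:3],ee_rot=a[3:]))
    m=masks(f);r=max(blobs(m['red'],(200,100,420,420),100),key=lambda b:b[1])
    i=max(blobs(m['ivory'],(230,100,400,345),100),key=lambda b:b[1])
    c=max(cv2.findContours(i[2].astype(np.uint8),0,2)[0],key=len);rr=cv2.minAreaRect(c)
    q=cv2.approxPolyDP(cv2.convexHull(c),6,True)[:,0];print(n,r[0],r[1],rr,q.tolist())
    P=np.array([plane(C,p,.043) for p in q]);print(np.round(P,4).tolist(),P.mean(0),plane(C,r[0],.066))
    V.append((ray(C,r[0]),P))
print('red',tri([v[0] for v in V]))
```

```text
[ 0.45271885 -0.3497229   0.18063172] [-3.14154887e+00 -9.10018801e-05 -9.28756663e-01] [-3.15833702e-01  2.25343806e-01 -2.85154122e-01  1.89533510e-05
 -1.06019877e+00  9.57864106e-01]
w1 [313.75089606 181.78315412] 1116 ((314.0, 223.5), (161.0, 72.0), 90.0) [[350, 143], [344, 304], [281, 304], [278, 143]]
[[0.4332, -0.2779, 0.043], [0.5139, -0.3866, 0.043], [0.4703, -0.4198, 0.043], [0.3893, -0.3113, 0.043]] [ 0.45167819 -0.34891516  0.043     ] [ 0.42715209 -0.31588613  0.066     ]
w2 [313.56355932 285.52754237] 944 ((314.0, 226.0), (160.0, 72.0), 90.0) [[350, 146], [345, 306], [282, 306], [278, 146]]
[[0.4704, -0.4196, 0.043], [0.3898, -0.3111, 0.043], [0.4338, -0.2781, 0.043], [0.5147, -0.3865, 0.043]] [ 0.45217983 -0.34881371  0.043     ] [ 0.42928649 -0.31800663  0.066     ]
red (array([ 0.42774439, -0.31630686,  0.06068751]), np.float64(0.0002154825962584138))
```

The rim rectangle comes out 135 x 55 mm at z=43 mm. Both views put its centre at (0.4519,-0.3489), which confirms the height. Going down to grip.

Request:
{"name": "tcp_steps", "arguments": {"ticks": [{"jaw":0.085,"xyz":[-0.001,0,0.04]},{"jaw":0.085,"xyz":[-0.001,0,0.08]},{"jaw":0.085,"xyz":[-0.001,0,0.11]},{"jaw":0.085,"xyz":[-0.001,0,0.125]},{"jaw":0.085,"xyz":[-0.001,0,0.132]},{"jaw":0.085,"xyz":[-0.001,0,0.135]},{"jaw":0.085,"xyz":[-0.001,0,0.135]},{"jaw":0.085,"xyz":[-0.001,0,0.135]},{"jaw":0.033,"xyz":[-0.001,0,0.135]},{"jaw":0.033,"xyz":[-0.001,0,0.135]},{"jaw":0.033,"xyz":[-0.001,0,0.135]},{"jaw":0.033,"xyz":[-0.001,0,0.135]},{"jaw":0.033,"xyz":[-0.001,0,0.135]},{"jaw":0.033,"xyz":[-0.001,0,0.135]},{"jaw":0.033,"xyz":[-0.001,0,0.135]},{"jaw":0.033,"xyz":[-0.001,0,0.135]}], "grip_n": 45}}

```text
t: 4.95
eef_pos: [0.4526, -0.3482, 0.0456]
ee_rot: [3.142, 0.0, -0.926]
force: [-0.8, -0.0, 1.3]
width: 0.0378
gripper_force: 0.5
```

Request:
{"name": "tcp_steps", "arguments": {"ticks": [{"jaw":0.033},{"jaw":0.033},{"jaw":0.033},{"jaw":0.033,"xyz":[0,0,-0.02]},{"jaw":0.033,"xyz":[0,0,-0.06]},{"jaw":0.033,"xyz":[0,0,-0.1]}], "grip_n": 45}}

```text
t: 5.45
eef_pos: [0.4512, -0.3476, 0.145]
ee_rot: [3.139, 0.004, -0.926]
force: [2.2, 0.0, -1.6]
width: 0.0355
gripper_force: 45.0
```

Request:
{"name": "tcp_steps", "arguments": {"ticks": [{"jaw":0.033,"xyz":[0,0,-0.04]},{"jaw":0.033,"xyz":[0,0,-0.08]},{"jaw":0.033,"xyz":[0,0,-0.12]},{"jaw":0.033,"xyz":[-0.295,-0.337,-0.13],"yaw":0.32},{"jaw":0.033,"xyz":[-0.295,-0.337,-0.13],"yaw":0.32},{"jaw":0.033,"xyz":[-0.295,-0.337,-0.13],"yaw":0.32},{"jaw":0.033,"xyz":[-0.295,-0.337,-0.13],"yaw":0.32},{"jaw":0.033,"xyz":[-0.295,-0.337,-0.13],"yaw":0.32},{"jaw":0.033,"xyz":[-0.295,-0.337,-0.13],"yaw":0.32},{"jaw":0.033,"xyz":[-0.295,-0.337,-0.13],"yaw":0.32},{"jaw":0.033,"xyz":[-0.295,-0.337,-0.13],"yaw":0.32},{"jaw":0.033,"xyz":[-0.295,-0.337,-0.13],"yaw":0.32},{"jaw":0.033,"xyz":[-0.295,-0.337,-0.13],"yaw":0.32},{"jaw":0.033,"xyz":[-0.295,-0.337,-0.13],"yaw":0.32},{"jaw":0.033,"xyz":[-0.295,-0.337,-0.13],"yaw":0.32},{"jaw":0.033,"xyz":[-0.295,-0.337,-0.13],"yaw":0.32},{"jaw":0.033,"xyz":[-0.295,-0.337,-0.13],"yaw":0.32},{"jaw":0.033,"xyz":[-0.295,-0.337,-0.13],"yaw":0.32}]}}

```text
t: 6.95
eef_pos: [0.5441, 0.0896, 0.2752]
ee_rot: [3.141, -0.0, -1.566]
force: [0.2, 0.6, -1.8]
width: 0.0358
gripper_force: 45.0
```

Run:
```python
from h import *
s=arm.get_state();f=arm.grab_frame('wrist');cv2.imwrite('pics/w3.png',f[:,:,::-1]);print(s['eef_pos'],s['ee_rot'],s['q']);np.save('w3.npy',np.r_[s['eef_pos'],s['ee_rot']])
```

```text
[0.54414852 0.08961475 0.2751795 ] [ 3.14069956e+00 -3.38769255e-04 -1.56574891e+00] [ 5.18333532e-01  1.27032331e-01 -1.84960224e-01 -1.50661671e-04
 -1.25974813e+00 -5.13240090e-01]
```

View pics/w3.png

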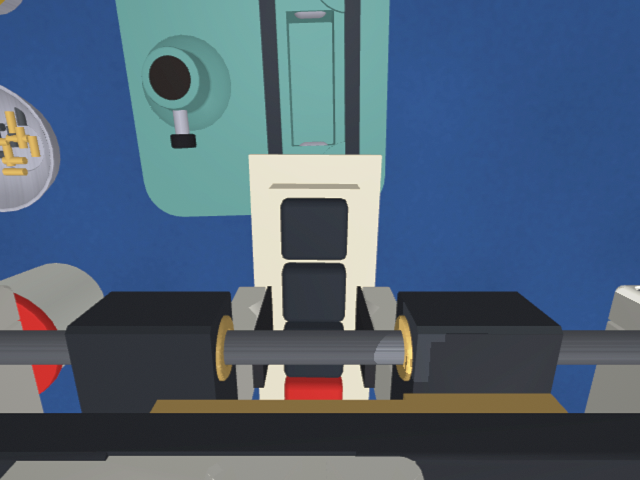

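The wrist view shows the held block with its red key at the bottom (+y), correct for fitting. The cut-out opening spans about columns 288–335 and rows 11–146, with the steel catches at (310,15) and (313,144). Next is a second view from 60 mm further along +y, where the red dot should show.

Request:
{"name": "tcp_steps", "arguments": {"ticks": [{"jaw":0.033,"xyz":[-0.03,0,0]},{"jaw":0.033,"xyz":[-0.06,0,0]},{"jaw":0.033,"xyz":[-0.06,0,0]},{"jaw":0.033,"xyz":[-0.06,0,0]},{"jaw":0.033,"xyz":[-0.06,0,0]}]}}

```text
t: 7.42
eef_pos: [0.5441, 0.1491, 0.2756]
ee_rot: [3.141, -0.0, -1.567]
force: [0.3, -0.3, -0.8]
width: 0.0358
gripper_force: 45.0
```

Run:
```python
from h import *
s=arm.get_state();f=arm.grab_frame('wrist');cv2.imwrite('pics/w4.png',f[:,:,::-1]);print(s['eef_pos'],s['ee_rot']);np.save('w4.npy',np.r_[s['eef_pos'],s['ee_rot']])
a=cv2.imread('pics/w3.png')[0:160,250:370];b=f[0:160,250:370,::-1]
cv2.imwrite('pics/c34.png',cv2.resize(np.hstack([a,b]),None,fx=3.3,fy=3.3,interpolation=cv2.INTER_CUBIC))
```

```text
[0.54412953 0.14909079 0.27559519] [ 3.14142336e+00 -1.36562835e-04 -1.56653524e+00]
```

View pics/c34.png

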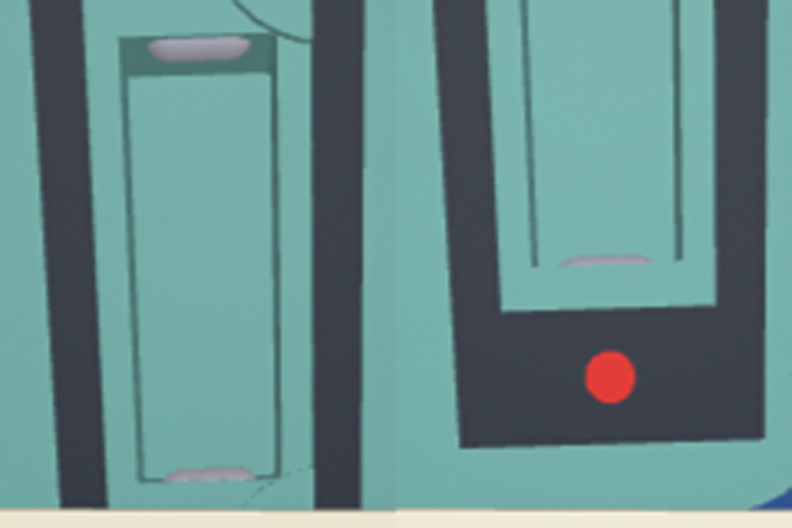

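In the left crop the opening and both catches are clear. In the right crop the dark label's inner edge is the rebate edge: corners in w4 at about (282,94) and (347,92), and the red dot at (315,114).

Run:
```python
from h import *
L={}
for n in('w3','w4'):
    f=cv2.imread(f'pics/{n}.png')[:,:,::-1].copy();a=np.load(n+'.npy');C=cam('wrist',dict(eef_pos=a[:3],ee_rot=a[3:]))
    g=f[...,1].astype(float)
    def edge(x0,x1,rows,sgn):
        pts=[]
        for r in rows:
            d=sgn*np.diff(g[r,x0:x1]);k=d.argmax()
            if d[k]>20:pts.append((x0+np.average(np.arange(len(d))[max(0,k-2):k+3],weights=np.clip(d[max(0,k-2):k+3],1e-3,None))+.5,r))
        return np.array([plane(C,p,.06) for p in pts])
    rows=range(30,140,3) if n=='w3' else range(3,88,3)
    le=edge(268,292,rows,1);re=edge(338,356,rows,-1)
    for nm,e in(('L',le),('R',re)):
        k=np.polyfit(e[:,1],e[:,0],1);print(n,nm,len(e),'x at y=-.033',np.polyval(k,-.033),'slope',k[0],'res',np.std(e[:,0]-np.polyval(k,e[:,1])))
    if n=='w4':
        pts=[]
        for c in range(288,342,4):
            d=-np.diff(g[85:104,c]);k=d.argmax();pts.append((c,85+k+.5))
        e=np.array([plane(C,p,.06) for p in pts]);print('rebate end y',e[:,1].mean(),'slope',np.polyfit(e[:,0],e[:,1],1)[0])
        b=max(blobs(masks(f)['red'],(290,95,335,135),20),key=lambda b:b[1]);print('dot',b[0],b[1],plane(C,b[0],.06))
    # +y body-opening end / catch
    cc=(313.3,144.0) if n=='w3' else (313.6,79.2)
    L[n]=ray(C,cc)
    if n=='w3':
        for p in((292.7,145.5),(334.2,145),(286.4,11.2),(333.6,10.6)):print('open',plane(C,p,.055))
print('catch',tri(list(L.values())))
```

```text
w3 L 37 x at y=-.033 0.577178313986045 slope -0.03298147309277915 res 5.170879292349731e-05
w3 R 37 x at y=-.033 0.5165508605614116 slope -0.034493684821180925 res 4.7211896950738786e-05
open [0.56495428 0.02591516 0.055     ]
open [0.52420584 0.02520494 0.055     ]
open [ 0.56938203 -0.09016211  0.055     ]
open [ 0.52725364 -0.09089374  0.055     ]
w4 L 29 x at y=-.033 0.5772260114282768 slope -0.033477239434457205 res 4.0937428689160706e-05
w4 R 29 x at y=-.033 0.5166137686717556 slope -0.03462317590305806 res 8.133174622531731e-05
rebate end y 0.03768286171401025 slope 0.030174334854976236
dot [314.34031414 113.79057592] 191 [0.54396612 0.056044   0.06      ]
catch (array([0.54477398, 0.02454245, 0.04978749]), np.float64(4.57934280325791e-05))
```

The recess centre is (0.5469,-0.0328) with yaw 0.034. Rebate width is 60.6 mm, and the dot lies where it should. Now I'll check how the block sits in the hand.

Run:
```python
from h import *
f=cv2.imread('pics/w4.png')[:,:,::-1].copy();a=np.load('w4.npy');C=cam('wrist',dict(eef_pos=a[:3],ee_rot=a[3:]))
i=max(blobs(masks(f)['ivory'],(230,140,400,285),100),key=lambda b:b[1])[2]
z=a[2]-.0026;Rt=R.from_euler('xyz',a[3:]).as_matrix()
t=lambda p:np.round(Rt.T@(plane(C,p,z)-a[:3]),4)
for c in(260,290,310,330,370):print('front',c,t((c,np.argmax(i[:,c])-.5)))
for r in range(165,280,25):
    x=np.flatnonzero(i[r]);l,rr=t((x[0]-.5,r)),t((x[-1]+.5,r));print(r,l,rr,(l[1]+rr[1])/2)
print(arm.get_state()['moment'])
T0=np.array([.5469,-.0328]);d=T0-a[:2];print('move tool',Rt[:2,:2].T@d,'turn',-(-np.pi/2+.034-a[5]))
```

```text
front 260 [ 0.0684 -0.0227  0.0026]
front 290 [ 0.0684 -0.0101  0.0026]
front 310 [ 0.0684 -0.0017  0.0026]
front 330 [0.0684 0.0066 0.0026]
front 370 [0.068  0.0234 0.0026]
165 [ 0.0637 -0.0278  0.0026] [0.0637 0.0285 0.0026] 0.00035000000000000135
190 [ 0.0531 -0.0278  0.0026] [0.0531 0.0282 0.0026] 0.00020000000000000052
215 [ 0.0421 -0.0279  0.0026] [0.0421 0.0283 0.0026] 0.0001999999999999988
240 [ 0.0307 -0.028   0.0026] [0.0307 0.0284 0.0026] 0.00020000000000000052
265 [ 0.0187 -0.0281  0.0026] [0.0188 0.0281 0.0026] 0.0
[0.01122219 0.06275545 0.02177834]
move tool [ 0.18190094 -0.0019954 ] turn -0.029738916870323928
```

Scaled: -0.03 rad / 2 = -0.015.

Request:
{"name": "tcp_steps", "arguments": {"ticks": [{"jaw":0.033,"xyz":[0.04,-0.002,0],"yaw":-0.015},{"jaw":0.033,"xyz":[0.08,-0.002,0],"yaw":-0.015},{"jaw":0.033,"xyz":[0.12,-0.002,0],"yaw":-0.015},{"jaw":0.033,"xyz":[0.155,-0.002,0.01],"yaw":-0.015},{"jaw":0.033,"xyz":[0.175,-0.002,0.03],"yaw":-0.015},{"jaw":0.033,"xyz":[0.1816,-0.002,0.06],"yaw":-0.015},{"jaw":0.033,"xyz":[0.1816,-0.002,0.1],"yaw":-0.015},{"jaw":0.033,"xyz":[0.1816,-0.002,0.135],"yaw":-0.015},{"jaw":0.033,"xyz":[0.1816,-0.002,0.15],"yaw":-0.015},{"jaw":0.033,"xyz":[0.1816,-0.002,0.158],"yaw":-0.015},{"jaw":0.033,"xyz":[0.1816,-0.002,0.16],"yaw":-0.015},{"jaw":0.033,"xyz":[0.1816,-0.002,0.16],"yaw":-0.015},{"jaw":0.033,"xyz":[0.1816,-0.002,0.16],"yaw":-0.015}], "grip_n": 50}}

```text
t: 8.55
eef_pos: [0.5483, -0.0316, 0.1171]
ee_rot: [-3.139, 0.0, -1.536]
force: [0.2, -0.1, 0.3]
width: 0.0356
gripper_force: 50.0
```

Run:
```python
from h import *
s=arm.get_state();Rt=R.from_euler('xyz',s['ee_rot']).as_matrix();print(Rt[:2,:2].T@(np.array([.5469,-.0328])-s['eef_pos'][:2]),s['eef_pos'],s['ee_rot'],s['moment'])
```

```text
[0.00116377 0.0014076 ] [ 0.54826606 -0.03158772  0.11711303] [-3.13911904e+00  2.19879801e-04 -1.53582717e+00] [ 0.04180385  0.07880776 -0.02313584]
```

Request:
{"name": "tcp_steps", "arguments": {"ticks": [{"jaw":0.033,"xyz":[0.001,0.0012,0]},{"jaw":0.033,"xyz":[0.001,0.0012,0.005]},{"jaw":0.033,"xyz":[0.001,0.0012,0.01]},{"jaw":0.033,"xyz":[0.001,0.0012,0.015]},{"jaw":0.033,"xyz":[0.001,0.0012,0.02]},{"jaw":0.033,"xyz":[0.001,0.0012,0.025]},{"jaw":0.033,"xyz":[0.001,0.0012,0.03]},{"jaw":0.033,"xyz":[0.001,0.0012,0.035]},{"jaw":0.033,"xyz":[0.001,0.0012,0.038]},{"jaw":0.033,"xyz":[0.001,0.0012,0.038]},{"jaw":0.033,"xyz":[0.001,0.0012,0.038]}]}}

```text
t: 9.47
eef_pos: [0.546, -0.0326, 0.0773]
ee_rot: [3.141, -0.0, -1.536]
force: [-0.2, 0.7, -1.2]
width: 0.035
gripper_force: 50.0
```

Run:
```python
from h import *
s=arm.get_state();Rt=R.from_euler('xyz',s['ee_rot']).as_matrix();print(Rt[:2,:2].T@(np.array([.5469,-.0328])-s['eef_pos'][:2]),s['eef_pos'],s['ee_rot'],s['moment'])
```

```text
[ 0.00027076 -0.00092685] [ 0.54596424 -0.03256184  0.07734354] [ 3.14108116e+00 -1.71156290e-04 -1.53579544e+00] [0.01395025 0.10914935 0.00026658]
```

It's in with no contact force. Now pressing down past the catches.

Request:
{"name": "tcp_steps", "arguments": {"ticks": [{"jaw":0.033,"xyz":[0,-0.0007,0.002]},{"jaw":0.033,"xyz":[0,-0.0007,0.004]},{"jaw":0.033,"xyz":[0,-0.0007,0.006]},{"jaw":0.033,"xyz":[0,-0.0007,0.008]},{"jaw":0.033,"xyz":[0,-0.0007,0.01]},{"jaw":0.033,"xyz":[0,-0.0007,0.012]},{"jaw":0.033,"xyz":[0,-0.0007,0.0135]},{"jaw":0.033,"xyz":[0,-0.0007,0.0145]},{"jaw":0.033,"xyz":[0,-0.0007,0.0145]},{"jaw":0.033,"xyz":[0,-0.0007,0.0145]},{"jaw":0.033,"xyz":[0,-0.0007,0.0145]}]}}

```text
t: 10.38
eef_pos: [0.5479, -0.0323, 0.0636]
ee_rot: [-3.139, 0.0, -1.535]
force: [3.7, -0.6, 0.8]
width: 0.0356
gripper_force: 50.0
```

Request:
{"name": "tcp_steps", "arguments": {"ticks": [{"jaw":0.033,"xyz":[0,0,0.001]},{"jaw":0.033,"xyz":[0,0,0.002]},{"jaw":0.033,"xyz":[0,0,0.003]},{"jaw":0.033,"xyz":[0,0,0.003]},{"jaw":0.033,"xyz":[0,0,0.003]}]}}

```text
t: 10.8
eef_pos: [0.5475, -0.0324, 0.0624]
ee_rot: [-3.139, -0.0, -1.535]
force: [-5.7, 0.5, 23.5]
width: 0.0355
gripper_force: 50.0
```

Run:
```python
from h import *
s=arm.get_state();print(s['eef_pos'],s['ee_rot'],s['force'],s['moment'])
f=arm.grab_frame('side');cv2.imwrite('pics/s5.png',cv2.resize(f[190:310,250:390,::-1],None,fx=5,fy=5,interpolation=cv2.INTER_CUBIC))
```

```text
[ 0.54752326 -0.03239961  0.06236323] [-3.13929005e+00 -8.03862336e-05 -1.53493559e+00] [-5.68028843  0.51519409 23.47228775] [ 0.32246563  1.45920494 -0.06957384]
```

View pics/s5.png

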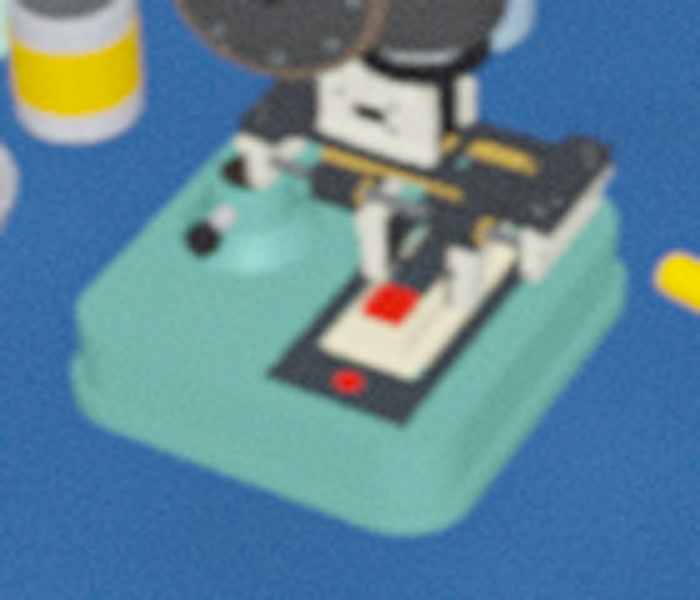

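The side view shows the block seated in the cut-out with the red key next to the red dot. The press stopped at z=0.0624 with 23 N, against 0.0626 expected. Releasing, lifting and checking.

Request:
{"name": "tcp_steps", "arguments": {"ticks": [{"jaw":0.033,"xyz":[0,0,-0.002]},{"jaw":0.06,"xyz":[0,0,-0.002]},{"jaw":0.06,"xyz":[0,0,-0.002]},{"jaw":0.06,"xyz":[0,0,-0.002]},{"jaw":0.06,"xyz":[0,0,-0.002]},{"jaw":0.06,"xyz":[0,0,-0.03]},{"jaw":0.06,"xyz":[0,0,-0.06]},{"jaw":0.06,"xyz":[0,0,-0.09]},{"jaw":0,"xyz":[0,0,-0.12]},{"jaw":0,"xyz":[0,0,-0.12]},{"jaw":0,"xyz":[0,0,-0.12]},{"jaw":0,"xyz":[0,0,-0.12]},{"jaw":0,"xyz":[0,0,-0.12]},{"jaw":0,"xyz":[0,0,-0.12]},{"jaw":0,"xyz":[0,0,-0.12]},{"jaw":0,"xyz":[0,0,-0.12]}]}}

```text
t: 12.18
eef_pos: [0.5464, -0.0326, 0.1793]
ee_rot: [3.14, -0.0, -1.536]
force: [-0.2, 0.2, 0.4]
width: 0.0123
gripper_force: 0.0
```

Run:
```python
from h import *
s=arm.get_state();f=arm.grab_frame('wrist');cv2.imwrite('pics/w6.png',f[:,:,::-1]);C=cam('wrist',s);print(s['eef_pos'],s['ee_rot'])
m=masks(f)
for b in blobs(m['red'],(200,60,440,350),60):print('red',b[0],b[1],plane(C,b[0],.083),plane(C,b[0],.06))
Rt=R.from_euler('xyz',s['ee_rot']).as_matrix();print(Rt.T@(np.array([.5455,.0077,.083])-s['eef_pos']))
```

```text
[ 0.54642939 -0.03258673  0.1793007 ] [ 3.14017146e+00 -3.45350553e-04 -1.53581616e+00]
red [313.46848739 293.05252101] 952 [0.54520336 0.00507652 0.083     ] [0.54479901 0.01549717 0.06      ]
[-0.04032785 -0.00061697  0.096286  ]
```

View pics/w6.png

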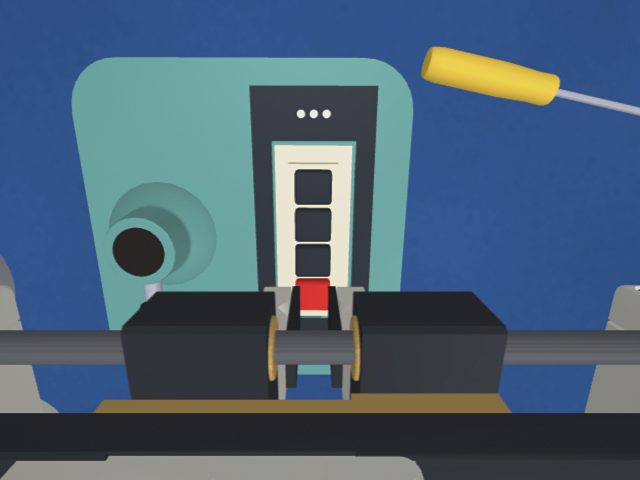

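The block sits evenly in the rebate. The red key is at about (313,293), partly behind the gripper bar, with the three pale dots at the far end. Closing the fingers and moving to above the key.

Request:
{"name": "tcp_steps", "arguments": {"ticks": [{"jaw":0,"xyz":[-0.025,-0.0006,0.02]},{"jaw":0,"xyz":[-0.0403,-0.0006,0.05]},{"jaw":0,"xyz":[-0.0403,-0.0006,0.075]},{"jaw":0,"xyz":[-0.0403,-0.0006,0.085]},{"jaw":0,"xyz":[-0.0403,-0.0006,0.09]},{"jaw":0,"xyz":[-0.0403,-0.0006,0.09]},{"jaw":0,"xyz":[-0.0403,-0.0006,0.09]},{"jaw":0,"xyz":[-0.0403,-0.0006,0.09]}]}}

```text
t: 12.9
eef_pos: [0.5469, 0.0077, 0.0915]
ee_rot: [-3.139, 0.0, -1.536]
force: [0.1, 0.7, -0.6]
width: 0.0007
gripper_force: 0.0
```

Request:
{"name": "tcp_steps", "arguments": {"ticks": [{"jaw":0,"xyz":[0,0.0006,0.004]},{"jaw":0,"xyz":[0,0.0006,0.008]},{"jaw":0,"xyz":[0,0.0006,0.01]},{"jaw":0,"xyz":[0,0.0006,0.012]},{"jaw":0,"xyz":[0,0.0006,0.0135]},{"jaw":0,"xyz":[0,0.0006,0.0145]},{"jaw":0,"xyz":[0,0.0006,0.0145]},{"jaw":0,"xyz":[0,0.0006,0.0145]}]}}

```text
t: 13.57
eef_pos: [0.546, 0.0078, 0.0772]
ee_rot: [-3.14, -0.0, -1.535]
force: [-3.7, 0.5, 15.6]
width: 0.0005
gripper_force: 7.7
```

Request:
{"name": "tcp_steps", "arguments": {"ticks": [{"jaw":0,"xyz":[0,0,0.0005]},{"jaw":0,"xyz":[0,0,0.0005]},{"jaw":0,"xyz":[0,0,0.0005]},{"jaw":0,"xyz":[0,0,0.0005]}]}}

```text
t: 13.9
eef_pos: [0.546, 0.0078, 0.077]
ee_rot: [-3.14, -0.0, -1.535]
force: [-5.6, 0.6, 18.7]
width: 0.0009
gripper_force: 9.7
```

Request:
{"name": "tcp_steps", "arguments": {"ticks": [{"jaw":0,"xyz":[0,0,-0.005]},{"jaw":0,"xyz":[0,0,-0.015]},{"jaw":0,"xyz":[0,0,-0.04]},{"jaw":0,"xyz":[0,0,-0.08]},{"jaw":0,"xyz":[-0.03,0,-0.12]},{"jaw":0,"xyz":[-0.06,0,-0.14]},{"jaw":0,"xyz":[-0.06,0,-0.14]},{"jaw":0,"xyz":[-0.06,0,-0.14]},{"jaw":0,"xyz":[-0.06,0,-0.14]}]}}

```text
t: 14.65
eef_pos: [0.5424, 0.0678, 0.2146]
ee_rot: [3.14, 0.0, -1.535]
force: [-1.0, -0.4, -0.4]
width: 0.0008
gripper_force: 0.0
```

Run:
```python
from h import *
s=arm.get_state();f=arm.grab_frame('wrist');cv2.imwrite('pics/w7.png',f[:,:,::-1]);C=cam('wrist',s);print(s['eef_pos'],s['force'])
for b in blobs(masks(f)['red'],(200,20,440,300),40):print('red',b[0],b[1],plane(C,b[0],.083),plane(C,b[0],.06))
cv2.imwrite('pics/c7.png',cv2.resize(f[0:280,180:450,::-1],None,fx=2,fy=2))
```

```text
[0.54242763 0.06780391 0.21460988] [-1.00960584 -0.39461855 -0.41682563]
red [311.86918605 154.71124031] 1032 [0.54592401 0.00768066 0.083     ] [0.54594344 0.00906138 0.06      ]
red [312.26484018 211.39269406] 219 [0.54407929 0.05134747 0.083     ] [0.54395205 0.0562002  0.06      ]
```

View pics/c7.png

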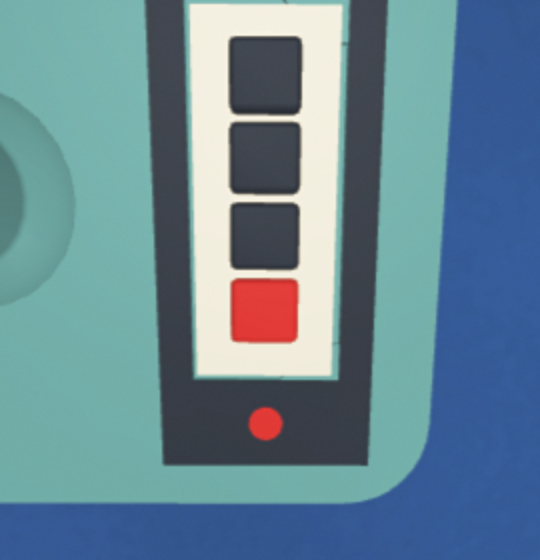

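The block is flush, with even gaps round the rim. The red key is at crop pixel (264,311), looks level with the other keys, and measures (0.5459,0.0077) against (0.5455,0.0077) expected.

```bash
python3 -c "
from station import arm
print(arm.job_done())"
```

```text
the job is handed in; nothing more can be done
None
```

The new switch block is pressed home with its red key at the red-dot end, the stop key was pressed to its stop and has come back up, and the job was handed in at about 14.7 s; the hand-in gave no verdict.

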